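# Hang the rinsed slide rack on the drain bar

## Robot

A 6-joint arm with a two-finger parallel gripper is mounted at the origin on a cart in front of the work surface, level with it; the furniture and walls round the work are solid. World frame = base frame: x ahead of the robot, y to its left, z up, the work surface at z = 0. Lengths are in mm, angles in rad, forces in N, time in s.
With the tool pointing down it reaches from about 275 to 725 mm from the base axis. Payload 15.9 kg.
Tool frame: the origin (TCP) lies between the finger pads; the fingertips stand ahead of it and the grasp point (between the pads) lies 2 mm behind it (arm.nose_length is the z of the fingertips in the tool frame, in mm); z points along the fingers, y is the line along which they close (so a half turn about z gives the same grasp; the last joint's range is limited). The gripper opens to 85 mm and grips with 20 to 120 N. Pads are 22 mm wide; open, the fingers measure 114 mm over their backs; the gripper's body (76 mm by 85 mm) begins 54 mm behind the grasp point. The pads swing forward as they close: fully open they stand 13 mm farther back than shut.
Start: joints at [1.121, 0.213, -0.034, 1.323, 0, 1.571], TCP at [217.385, 450.255, 248.306] pointing down, gripper open.
Joint ranges: [-2.98, 2.98], [-0.74, 1.72], [-1.14, 1.35], [-2.1, 2.04], [-1.57, 1.44], [-3.14, 3.14]. Speed limits (rad/s): [1.89, 1.89, 2.39, 2.57, 3.14, 3.14].

## Interface

Orientations are given as a unit quaternion [w, x, y, z].
In Python, from plant import arm, eyes, job, readout gives the robot as it stands (arm), with the cameras (eyes), the job (job) and the readings (readout).
- The arm moves only by the tool drive_effector, called after "Emit:" as name(argument=value, ...) on one line, values as JSON. Schema: {"type":"object","properties":{"motion":{"type":"object","properties":{"offsets":{"type":"array","items":{"type":"array","items":{"type":"number"},"minItems":5,"maxItems":5},"minItems":1,"maxItems":20}},"additionalProperties":false,"required":["offsets"]},"grip_force":{"type":"number"},"only":{"type":"string"},"quiet":{"type":"boolean"},"lines":{"type":"string"}},"required":["motion"],"additionalProperties":false}. motion is an object whose key "offsets" holds a list of rows, 1 to 20 of them, each of 5 numbers: dx, dy, dz in shares of the most that a row can go, 1 being 50 mm, then a turn about the tool's z in parts of the range, where 1.0 means 90 degrees, then the finger opening in mm; each row shifts and turns the commanded pose from where the row before left it, along the tool's axes as they then stand; what a row does not reach is not made up. A row lasts 1/10 s, in which the tool goes at most 50 mm and 0.15 rad, less where a joint would pass 70% of its speed; a pose out of reach is approached as far as the arm can. The fingers move at their own pace and stop on an object; grip_force is the grip in N (left out, the last holds). Time passes only in rows, so rows that do not move let the fingers close. The tool returns the time, the measured TCP pose, the force, the opening and the grip force at its end. only (a regular expression) keeps the lines of the reply that match it, lines (a string "A,B") keeps lines A to B, and quiet returns only ok. Input that does not fit is refused with a message, and nothing moves.
- readout.get_state(): the state, without advancing time (a new reading comes with each control period).
- eyes.grab_frame(name): name is "side" or "top"; returns a dict with "pixels" (400x640x3 uint8, red, green, blue), "fx", "fy", "cx", "cy" (pixels), "R" (3x3) and "t" (3): a world point X has camera coordinates R X + t. Camera axes: x right, y down, z forward; pixel columns grow to the right and rows downward; lengths in mm; the calibration is good to about 2 mm. A picture is of the moment at which its call begins. There is no depth.
- job.finish_job(): hands the job in; it is judged then, once.
The state is a dict: "time": time; "joint_pos": joint angles; "qd": joint speeds; "effort": joint torques, N m; "position": TCP position; "tcp_rot": TCP orientation; "ft_force": force on the tool from outside, world axes, zero at the start; "moment": the same for the moment, N m; "finger_gap": finger opening in mm; "grip_force": force on a finger pad.
Only numpy, scipy, OpenCV 4.12 (cv2) and the standard library are available. Lean on these libraries where they do the work, as an engineer would, in place of code of your own. Each camera call takes 0.05 s, during which the arm holds its last target. There are 200 camera calls.

## Task

The pollen slides have been rinsed: take the slide rack by its blue grip, lift it straight up out of the glass dish and hang it by its handle over the bar of the drain stand, with the handle's roof-shaped crown sitting on the bar between the two black rubber rings, so that the rack hangs level and free above the pan. Keep the rack level all the way so no slide falls out, let it down onto the bar rather than dropping it, and leave the dish and the other things on the table where they are.

Things in the scene. Friction and masses are not known exactly. Their poses are not given: they have to be found in the camera images.
- slide_rack: Steel rack of eight upright glass slides, 0.18 to 0.37 kg, in the glass dish. Origin: centre of underside; z up, y along the handle, x through its loop. Tray 84 (x) by 102 (y) by 31 mm high. Handle: closed loop of strip 14 mm wide (x), 3 to 4 mm thick; legs at y = +-50 mm rise to z = 88 mm, then a roof-shaped crown of 20 degrees slope, underside of its peak at z = 104 mm. Same after half a turn.
- grip (a point): Point to grip on the blue plastic block on top of the handle: on the rack's centre line, 128 mm above its underside. The block is 14 (x) by 32 (y) by 35 mm high, its top 142 mm above the underside; the crown's strip runs out in +-y from its foot. Axes as the rack's.
- crown (a point): Point on the rack's centre line, 97.6 mm above its underside, just under the crown's peak: it lies on the axis of the stand's bar when the crown sits on the bar. The open window below the crown is 72 mm high in the middle and 96 mm wide. Axes as the rack's.
- rinse_dish: Loose clear glass dish, open at the top, 110 (x) by 122 (y) by 60 mm high, walls and floor 4 mm, a slightly wider rim, 0.65 kg. Origin: centre of its underside; y, its longer side, is parallel to the rack's y. The rack stands on its floor with about 9 mm of play on each side in x, 6 mm in y.
- drain_stand: Fixed steel stand; origin: centre of underside, z up. Pan 200 (x) by 150 (y) by 18 mm high; a 12 mm post at x = +80 mm carries a level round bar, 12 mm thick, axis 155 mm high, that runs over the pan's middle towards -x (roughly to the robot) to a free end bent up. The handle goes over the bar only from this free end, held 25 to 50 mm higher than when seated, moving along the stand's +x.
- bar_seat (a point): Point on the bar's axis midway between its two black rubber rings, over the pan's middle, 155 mm above the stand's underside. The rings (20 mm across, 8 mm wide, edges sloped) are centred 18 mm either side of it along the bar: 28 mm free between them. Axes as the stand's: x along the bar towards the post.
- bar_end (a point): The bar's free end, bent up: a point at the height of the bar's axis, 75 mm from bar_seat along the stand's -x. The bend's outer face is 6 mm beyond it; its rounded top is 20 mm above the bar's axis.
- honey_jar: Bystander: open glass honey jar, 69 mm across, 88 mm high; origin centre of its underside.
- iodine: Bystander: small brown dropper bottle with a black cap, 33 mm across, 102 mm high; origin centre of its underside.
- petri_1: Bystander: round petri dish with a cream-coloured filling, 95 mm across, 16 mm high; origin centre of its underside.

How it is judged (in metres and radians):
At the end, for the whole second after the job is handed in: The rack hangs by its crown on the bar between the two rubber rings: crown point within 13 mm of the seat point along the bar, 6 mm across it and 4 mm in height, handle square to the bar within 0.35 rad, rack level within 0.15 rad, at rest, its weight on the stand (x of crown in the frame of bar_seat between -0.013 and 0.013 m and y of crown in the frame of bar_seat between -0.006 and 0.006 m and z of crown in the frame of bar_seat between -0.004 and 0.004 m and angle between slide_rack's own z axis and vertical below 0.15 rad and angle between the x axis of slide_rack and the x axis of drain_stand, either way round below 0.35 rad and contact force between slide_rack and drain_stand above 0.5 N and linear speed of slide_rack below 0.02 m/s and angular speed of slide_rack below 0.3 rad/s); the robot touches nothing.
It fails at once if the rack is tipped by more than 0.5 rad (slides would fall out) (angle between slide_rack's own z axis and vertical above 0.5 rad).
It fails at once if the rack is dropped: it moves faster than 0.45 m/s (a fall of 10 mm) with no finger on it (linear speed of slide_rack above 0.45 m/s and contact force between slide_rack and the fingers below 0.1 N).
It fails at once if the glass dish is dragged by more than 40 mm or tipped (distance of rinse_dish from where it was at the start of the episode above 0.04 m or angle between rinse_dish's own z axis and vertical above 0.3 rad).
It fails at once if the honey jar, the dropper bottle or the petri dish is shifted by more than 30 mm (distance of any of honey_jar, iodine, petri_1 from where it was at the start of the episode above 0.03 m).
It also fails if it takes over 48 s, if anything falls off the work surface, if the arm or the gripper's body presses on something with over 40 N, if the wrist force passes 120 N, or if a joint passes its speed limit or range.

## Working session

There is one attempt and no reset: what is moved stays moved. The work goes in short steps, Python scripts to look and compute and a tool call to move; the robot and the scene stay as the last step left them, time stands still between calls to the robot, and variables do not carry over. Pictures are saved under pics/ and viewed, at most 10 in all, crops included, and the job is handed in when it is done.

```bash
ls; mkdir -p pics; python3 - <<'E'
from plant import arm, eyes, job, readout
import cv2,numpy as np
s=readout.get_state()
print({k:np.round(v,3).tolist() for k,v in s.items()},arm.nose_length)
for n in("side","top"):
    f=eyes.grab_frame(n)
    cv2.imwrite(f"pics/{n}0.png",f["pixels"][:,:,::-1])
    print(n,f["fx"],f["cx"],f["cy"],np.round(f["R"],3).tolist(),np.round(f["t"],1), np.round(-f["R"].T@f["t"]))
E
```

```text
pics
plant.py
{'time': 0.0, 'joint_pos': [1.121, 0.213, -0.035, 1.324, -0.0, 1.571], 'qd': [-0.001, 0.0, 0.001, 0.0, -0.001, 0.001], 'effort': [0.001, -68.617, 48.712, 0.017, -0.0, -0.0], 'position': [217.249, 449.983, 247.83], 'tcp_rot': [-0.0, 0.223, 0.975, -0.001], 'ft_force': [1.068, 0.096, 0.152], 'moment': [-0.038, 0.047, 0.02], 'grip_force': 0.0, 'finger_gap': 85.245} 17.0
side 431.24502736608605 319.2138910311972 199.45209568918025 [[-0.949, -0.315, 0.005], [-0.212, 0.628, -0.749], [0.233, -0.712, -0.662]] [599.5 131.9 896.1] [388. 744. 690.]
top 396.25325238460806 324.654647886126 198.19928290600384 [[-0.02, -1.0, 0.001], [-0.989, 0.02, -0.145], [0.145, -0.004, -0.989]] [137.1 591.2 961.2] [ 448.  129. 1037.]
```

View pics/side0.png

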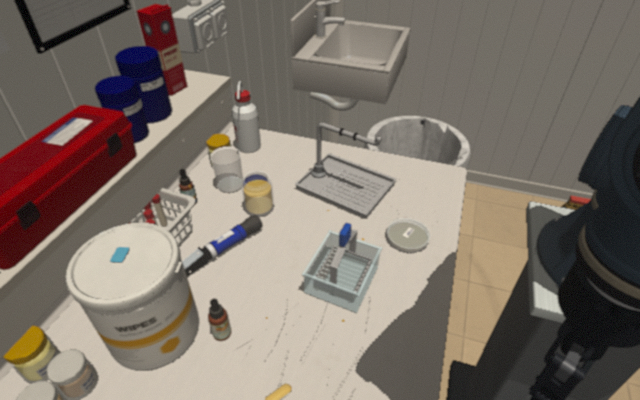

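View pics/top0.png

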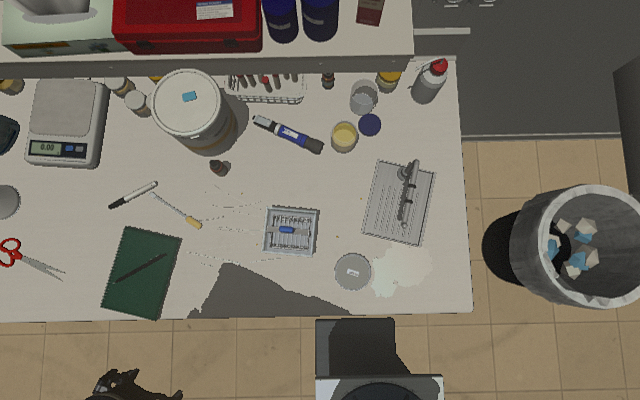

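The side view shows the blue grip at about (345,235) in the dish, the drain bar from about (318,125) to (378,142), the petri dish at (407,235). In the top view the grip is at (287,229), the bar runs from about (413,165) to (404,222), and the petri is at (352,271).

I'll enlarge the grip and the bar in both views.

```bash
cat > h.py <<'E'
import cv2,numpy as np
from plant import arm, eyes, job, readout
def ray(f,p):
    d=f["R"].T@np.array([(p[0]-f["cx"])/f["fx"],(p[1]-f["cy"])/f["fy"],1]); return -f["R"].T@f["t"],d/np.linalg.norm(d)
def plane(f,p,z):
    o,d=ray(f,p); return o+d*(z-o[2])/d[2]
def tri(fa,pa,fb,pb):
    a,u=ray(fa,pa);b,v=ray(fb,pb)
    k=np.linalg.lstsq(np.c_[u,-v],b-a,rcond=None)[0]
    A=a+k[0]*u;B=b+k[1]*v; return (A+B)/2,np.linalg.norm(A-B)
def proj(f,X):
    c=f["R"]@np.array(X,float)+f["t"]; return np.array([f["fx"]*c[0]/c[2]+f["cx"],f["fy"]*c[1]/c[2]+f["cy"]])
def blue(f,c,r=30):
    h=cv2.cvtColor(f["pixels"],cv2.COLOR_RGB2HSV); m=cv2.inRange(h,(100,130,50),(125,255,255))
    k=np.zeros_like(m);x,y=map(int,c);k[y-r:y+r,x-r:x+r]=m[y-r:y+r,x-r:x+r]
    cs=cv2.findContours(k,cv2.RETR_EXTERNAL,cv2.CHAIN_APPROX_NONE)[0]
    return max(cs,key=cv2.contourArea)
def crop(f,x,y,w,h,s): return cv2.resize(f["pixels"][y:y+h,x:x+w,::-1],None,fx=s,fy=s,interpolation=cv2.INTER_CUBIC)
E
python3 - <<'E'
from h import *
S=eyes.grab_frame("side");T=eyes.grab_frame("top")
a=crop(S,295,110,100,75,4);b=crop(T,360,150,100,75,4);c=crop(S,295,215,100,75,4);d=crop(T,250,190,100,75,4)
cv2.imwrite("pics/c1.png",np.vstack([np.hstack([a,b]),np.hstack([c,d])]))
for f,p in((S,(345,235)),(T,(287,229))):
    c=blue(f,p);print(cv2.minAreaRect(c),cv2.boundingRect(c),cv2.contourArea(c))
cs=cv2.minAreaRect(blue(S,(345,235)))[0];ct=cv2.minAreaRect(blue(T,(287,229)))[0]
print(tri(S,cs,T,ct))
E
```

```text
((345.0, 234.0), (20.0, 8.0), 90.0) (341, 224, 9, 21) 76.5
((285.8415832519531, 229.0841522216797), (12.039950370788574, 5.174193382263184), 5.710593223571777) (280, 226, 13, 7) 47.5
(array([511.56674606, 215.90767717, 129.24680811]), np.float64(0.20242570780770935))
```

View pics/c1.png

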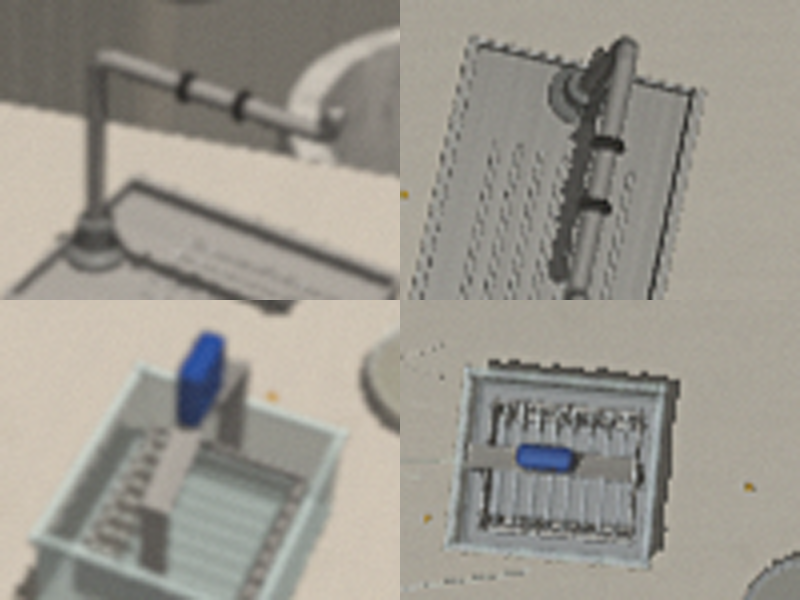

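The crops show the rings at side (341.8,131.5), (355.3,136.3) and top (411.8,185.5), (408.8,201.5). The bar end is near side (377.5,141), top (404,224), and the handle ends are near top (267.5,229.3), (310,232.5).

```bash
cat >> h.py <<'E'
def dark(f,x0,y0,x1,y1,t):
    g=cv2.cvtColor(f["pixels"],cv2.COLOR_RGB2GRAY)[y0:y1,x0:x1]; m=(g<t).astype(np.uint8)
    n,l,s,c=cv2.connectedComponentsWithStats(m,connectivity=8)
    return [(np.round(c[i]+[x0,y0],1).tolist(),int(s[i,4])) for i in range(1,n) if s[i,4]>3]
E
python3 - <<'E'
from h import *
S=eyes.grab_frame("side");T=eyes.grab_frame("top")
for t in(45,60): print(dark(S,336,122,364,145,t),dark(T,403,180,418,206,t))
r1,e1=tri(S,(341.75,131.5),T,(411.75,185.5));r2,e2=tri(S,(355.25,136.25),T,(408.75,201.5))
en,e3=tri(S,(377.5,141),T,(404.2,224));
print(r1,e1,r2,e2,np.linalg.norm(r1-r2),en,e3)
for z in (150,155): print(plane(T,(411.75,185.5),z),plane(T,(408.75,201.5),z),plane(T,(404.2,224),z))
m=(r1+r2)/2;print("seat",m,"yaw",np.arctan2(*(r1-r2)[[1,0]]),np.linalg.norm(en-m))
a,b=plane(T,(267.5,229.25),95),plane(T,(310,232.5),95);print(a,b,(a+b)/2,np.linalg.norm(a-b),"rack yaw",np.arctan2(*(a-b)[[1,0]])-np.pi/2)
E
```

```text
[] [([414.2, 186.0], 5), ([410.0, 200.7], 6)]
[([340.2, 132.1], 10), ([354.0, 137.0], 9)] [([411.3, 185.3], 22), ([408.0, 200.6], 20)]
[602.41475069 -72.19543903 152.83036227] 0.796718127782833 [567.09483536 -63.44174183 152.58392805] 1.3717538809246332 36.38934408694029 [514.75626878 -49.2734615  160.28795272] 1.110023512175895
[603.30936365 -72.78571798 150.        ] [566.7579821  -64.09636227 150.        ] [516.1006051  -51.30769821 150.        ]
[602.43265451 -71.64541438 155.        ] [566.08736877 -63.0050538  155.        ] [515.71562457 -50.28849891 155.        ]
seat [584.75479303 -67.81859043 152.70714516] yaw -0.2429449412873635 72.80922913225118
[514.34417762 262.69337616  95.        ] [504.62674116 161.91861809  95.        ] [509.48545939 212.30599712  95.        ] 101.24218703139908 rack yaw -0.0961300753631884
```

Checks hold: the rings are 36.4 mm apart (36 expected), the bar is about 153 mm high, the grip centre is 129 mm high, and the handle is 101 mm long. I'll move to hover above the rack and refine the grip position meanwhile.

Units first: shifts go in shares of 50 mm and turns go in shares of 90 degrees. So -36.75 mm is -0.735, -8.36 mm is -0.1672, 0.1352 rad is 0.0861.

```bash
python3 - <<'E'
from h import *
S=eyes.grab_frame("side");T=eyes.grab_frame("top")
def wmean(f,x0,y0,x1,y1):
    p=f["pixels"][y0:y1,x0:x1].astype(float);w=np.clip(p[...,2]-p[...,0]-25,0,60)
    Y,X=np.mgrid[y0:y1,x0:x1];return (X*w).sum()/w.sum(),(Y*w).sum()/w.sum()
a=wmean(S,335,218,358,252);b=wmean(T,272,218,302,242);print(a,b,tri(S,a,T,b),plane(T,b,146))
E
```

```text
(np.float64(345.0345659163987), np.float64(231.60064308681672)) (np.float64(285.4351343542329), np.float64(228.99682172782434)) (array([511.51421485, 216.24226547, 135.71151086]), np.float64(0.5736255601432632)) [510.50572713 215.20809521 146.        ]
```

Emit:
drive_effector(motion={"offsets":[[-0.735,-0.1672,0,0,85],[-0.735,-0.1672,0,0,85],[-0.735,-0.1672,0,0,85],[-0.735,-0.1672,0,0,85],[-0.735,-0.1672,0,0,85],[-0.735,-0.1672,0,0,85],[-0.735,-0.1672,0,0,85],[-0.735,-0.1672,0,0,85],[-0.735,-0.1672,0,0,85],[-0.735,-0.1672,0,0,85],[0,0,0,0.0861,85],[0,0,0,0.0861,85],[0,0,0,0.0861,85],[0,0,0,0.0861,85],[0,0,0,0.0861,85],[0,0,0,0.0861,85],[0,0,0,0.0861,85],[0,0,0,0.0861,85],[0,0,0,0.0861,85],[0,0,0,0,85]]})

```text
time: 2.4
position: [512.0, 215.2, 248.3]
tcp_rot: [-0.0, 0.741, 0.672, -0.0]
ft_force: [-0.5, -0.3, -0.7]
finger_gap: 84.9
grip_force: 0.0
```

Converted, 25 mm is 0.5, 20 mm is 0.4.

Emit:
drive_effector(motion={"offsets":[[-0.01,-0.02,0.5,0,85],[0,0,0.5,0,60],[0,0,0.5,0,60],[0,0,0.4,0,60],[0,0,0.3,0,60],[0,0,0.1,0,60],[0,0,0,0,40],[0,0,0,0,10],[0,0,0,0,5],[0,0,0,0,5],[0,0,0,0,5],[0,0,0,0,5],[0,0,0,0,5],[0,0,0,0,5]]}, grip_force=60)

```text
time: 3.8
position: [511.5, 215.0, 134.1]
tcp_rot: [0.0, 0.74, 0.672, 0.001]
ft_force: [1.6, -0.6, 6.8]
finger_gap: 12.9
grip_force: 61.8
```

Converted, -12 mm is -0.24, -10 mm is -0.2.

Emit:
drive_effector(motion={"offsets":[[0,0,-0.06,0,5],[0,0,-0.14,0,5],[0,0,-0.2,0,5],[0,0,-0.2,0,5],[0,0,-0.24,0,5],[0,0,-0.24,0,5],[0,0,-0.24,0,5],[0,0,-0.24,0,5],[0,0,-0.16,0,5],[0,0,-0.09,0,5],[0,0,0,0,5],[0,0,0,0,5]]})

```text
time: 5.0
position: [510.8, 214.7, 223.4]
tcp_rot: [-0.0, 0.74, 0.672, -0.0]
ft_force: [-0.2, 0.3, -2.5]
finger_gap: 13.3
grip_force: 60.6
```

```bash
python3 - <<'E'
from h import *
S=eyes.grab_frame("side");T=eyes.grab_frame("top")
a=crop(S,260,130,200,180,3);b=crop(T,220,140,100,300-80,2)
h=max(a.shape[0],b.shape[0]);a=cv2.copyMakeBorder(a,0,h-a.shape[0],0,0,0);b=cv2.copyMakeBorder(b,0,h-b.shape[0],0,0,0)
cv2.imwrite("pics/lift.png",np.hstack([a,b]))
E
```

```text
(no output)
```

View pics/lift.png

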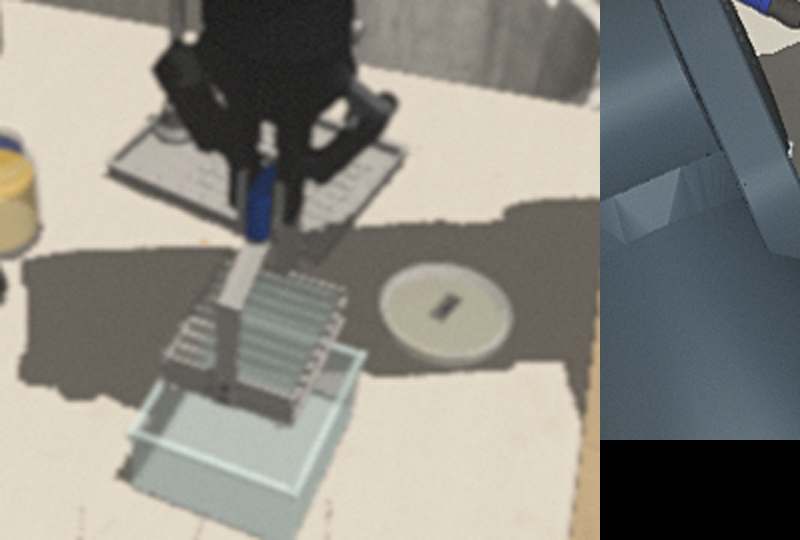

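The rack hangs level between the fingers, clear of the dish, which stands undisturbed. Next I move to in front of the bar's free end and turn to the stand's heading.

Converted, -24 mm is -0.48, -16 mm is -0.32, 0.05 rad is 0.0318.

Emit:
drive_effector(motion={"offsets":[[-0.16,-0.01,-0.02,0,5],[-0.32,-0.02,0,0,5],[-0.48,-0.03,0,0,5],[-0.48,-0.03,0,0,5],[-0.48,-0.03,0,0,5],[-0.48,-0.03,0,0,5],[-0.48,-0.03,0,0,5],[-0.48,-0.03,0,0,5],[-0.48,-0.03,0,0,5],[-0.48,-0.03,0,0,5],[-0.32,-0.02,0,0,5],[-0.32,-0.02,0,0,5],[-0.16,-0.014,0,0,5],[0,0,0,0.0318,5],[0,0,0,0.0318,5],[0,0,0,0.0299,5],[0,0,0,0,5],[0,0,0,0,5]]})

```text
time: 6.9
position: [470.1, -38.6, 224.8]
tcp_rot: [0.0, 0.787, 0.617, -0.0]
ft_force: [-0.6, -0.2, -2.3]
finger_gap: 12.8
grip_force: 60.5
```

```bash
python3 - <<'E'
from h import *
S=eyes.grab_frame("side");T=eyes.grab_frame("top")
a=crop(S,290,80,150,150,3);b=crop(T,310,130,150,150,2)
b=cv2.copyMakeBorder(b,0,150,0,0,0)
cv2.imwrite("pics/pre.png",np.hstack([a,b]))
E
```

```text
(no output)
```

View pics/pre.png

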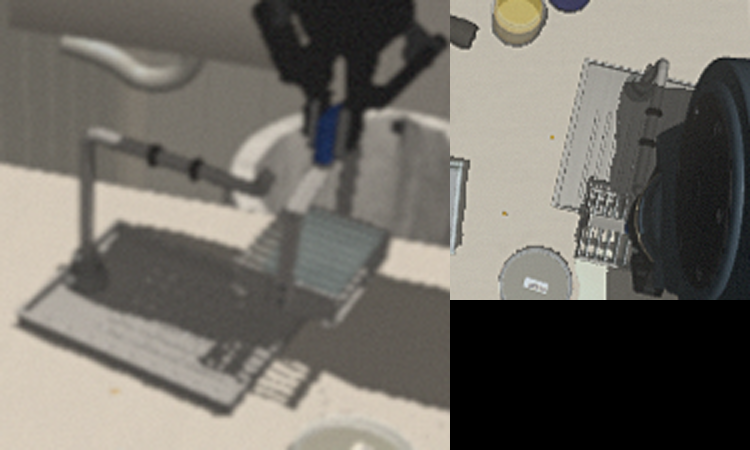

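The side view shows the rack's window facing the bar's bent end near side pixel (378,141), with bar and rings clear. I'll overlay predicted points (crown, leg corners, seat) to check the rack's offset in the grip.

```bash
python3 - <<'E'
from h import *
S=eyes.grab_frame("side");T=eyes.grab_frame("top")
s=readout.get_state();p=np.array(s["position"]);yaw=-0.243
ux=np.array([np.cos(yaw),np.sin(yaw),0]);uy=np.array([-ux[1],ux[0],0])
base=p-[0,0,130.1]
def P(x,y,z): return base+ux*x+uy*y+[0,0,z]
seat=np.array([584.6,-67.7,154])
rk=[P(x,y,z) for x in(-7,7) for y,z in((51.5,92),(51.5,32),(16,112))]+[P(x,51,z) for x in(-42,42) for z in(0,31)]
bar=[seat+ux*k for k in(-75,-18,0,18,80)]
def show(f,x0,y0,w,h,s):
    im=crop(f,x0,y0,w,h,s)
    for q,c in [(q,(0,0,255)) for q in rk]+[(q,(0,255,0)) for q in bar]:
        u=(proj(f,q)-[x0,y0]+.5)*s; cv2.circle(im,tuple(int(v) for v in u),2,c,-1)
    return im
a=show(S,310,100,100,110,5);b=show(T,370,150,55,110,5)
cv2.imwrite("pics/ov.png",np.hstack([a,b]))
E
```

```text
(no output)
```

View pics/ov.png

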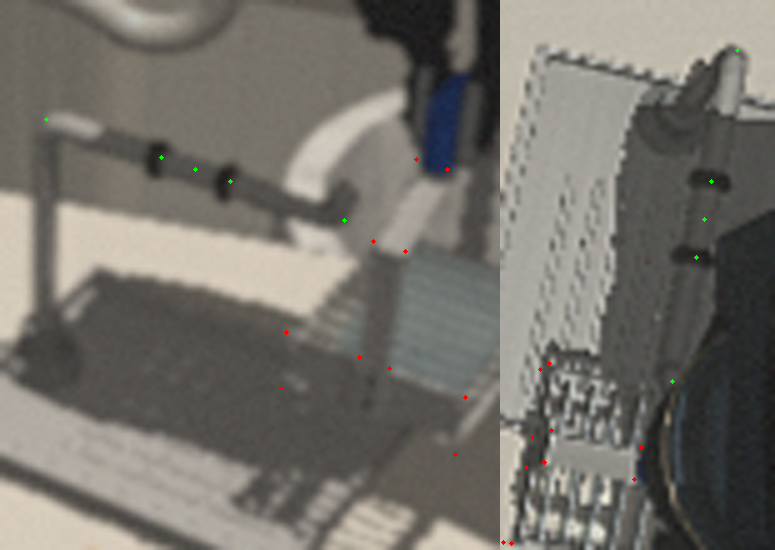

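Overlay: the bar points (green) fall on the rings in both views, e.g. side (157,160)/(228,184) in the crop. The rack agrees to within about 2 mm, with the handle perhaps 1.5–2 mm towards −y. I'll correct by 1 mm and enter the bar along its axis.

Converted, 10 mm is 0.2, 8 mm is 0.16.

Emit:
drive_effector(motion={"offsets":[[0.018,0.08,0,0,5],[0,0.16,0,0,5],[0,0.2,0,0,5],[0,0.2,0,0,5],[0,0.2,0,0,5],[0,0.16,0,0,5],[0,0.08,0,0,5],[0,0,0,0,5]]})

```text
time: 7.9
position: [523.3, -50.7, 224.6]
tcp_rot: [-0.0, 0.788, 0.616, -0.0]
ft_force: [-0.1, 0.5, -0.6]
finger_gap: 13.2
grip_force: 60.6
```

Emit:
drive_effector(motion={"offsets":[[0,0.08,0,0,5],[0,0.16,0,0,5],[0,0.2,0,0,5],[0,0.2,0,0,5],[0,0.2,0,0,5],[0,0.2,0,0,5],[0,0.16,0,0,5],[0,0.08,0,0,5],[0,0,0,0,5],[0,0,0,0,5]]})

```text
time: 8.9
position: [584.9, -65.9, 224.7]
tcp_rot: [-0.0, 0.788, 0.616, -0.0]
ft_force: [0.4, -0.4, -1.8]
finger_gap: 13.0
grip_force: 60.6
```

```bash
python3 - <<'E'
from h import *
S=eyes.grab_frame("side");T=eyes.grab_frame("top")
a=crop(S,300,90,110,110,5);b=crop(T,370,150,50,110,5)
cv2.imwrite("pics/in.png",np.hstack([a,b]))
E
```

```text
(no output)
```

View pics/in.png

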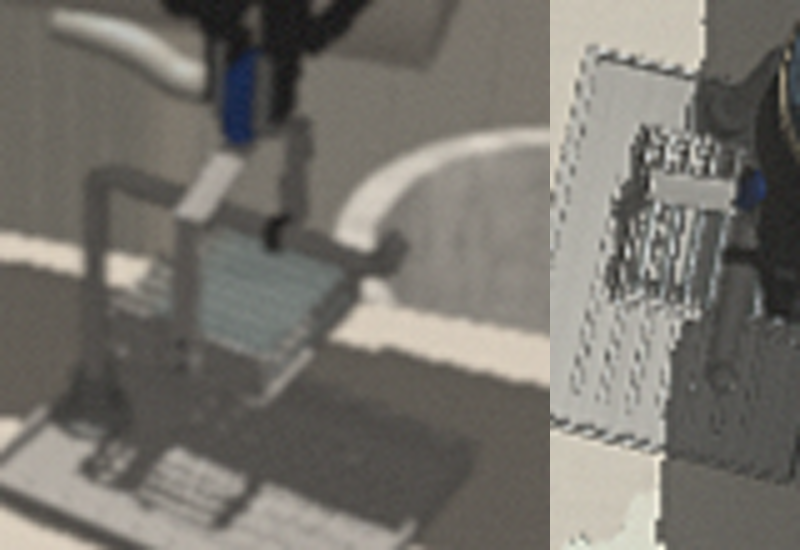

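The bar runs through the window with the crown above the gap between the rings: near ring at crop (278,232) in the side view and (740,257) in the top view, just robot-side of the handle. I'll lower it.

Converted, 6 mm is 0.12, 4 mm is 0.08.

Emit:
drive_effector(motion={"offsets":[[0,0,0.08,0,5],[0,0,0.12,0,5],[0,0,0.12,0,5],[0,0,0.12,0,5],[0,0,0.08,0,5],[0,0,0.04,0,5],[0,0,0,0,5],[0,0,0,0,5]]})

```text
time: 9.8
position: [585.2, -66.0, 197.0]
tcp_rot: [0.0, 0.788, 0.616, 0.0]
ft_force: [0.4, 0.2, -1.4]
finger_gap: 13.2
grip_force: 60.6
```

Emit:
drive_effector(motion={"offsets":[[0,0,0.04,0,5],[0,0,0.04,0,5],[0,0,0.04,0,5],[0,0,0,0,5],[0,0,0,0,5]]})

```text
time: 10.3
position: [585.0, -66.0, 190.8]
tcp_rot: [-0.0, 0.788, 0.616, -0.0]
ft_force: [0.4, -0.9, -2.0]
finger_gap: 12.8
grip_force: 60.6
```

Emit:
drive_effector(motion={"offsets":[[0,0,0.02,0,5],[0,0,0.02,0,5],[0,0,0,0,5],[0,0,0,0,5]]})

```text
time: 10.7
position: [585.1, -66.0, 188.8]
tcp_rot: [-0.0, 0.788, 0.616, -0.0]
ft_force: [0.3, 0.6, -1.5]
finger_gap: 13.2
grip_force: 60.6
```

Converted, 1 mm is 0.02.

Emit:
drive_effector(motion={"offsets":[[0,0,0.02,0,5],[0,0,0,0,5],[0,0,0,0,5]]})

```text
time: 11.0
position: [585.1, -66.0, 187.8]
tcp_rot: [0.0, 0.788, 0.616, -0.0]
ft_force: [0.2, 0.5, -1.6]
finger_gap: 13.0
grip_force: 60.7
```

Emit:
drive_effector(motion={"offsets":[[0,0,0.02,0,5],[0,0,0,0,5],[0,0,0,0,5]]})

```text
time: 11.3
position: [585.2, -66.0, 187.6]
tcp_rot: [0.0, 0.788, 0.616, 0.0]
ft_force: [-4.6, 0.3, 8.1]
finger_gap: 13.1
grip_force: 62.2
```

Emit:
drive_effector(motion={"offsets":[[0,0,0.02,0,5],[0,0,0,0,5],[0,0,0,0,5]]})

```text
time: 11.6
position: [585.2, -66.0, 187.4]
tcp_rot: [0.001, 0.788, 0.616, 0.001]
ft_force: [-8.4, 0.8, 18.5]
finger_gap: 13.0
grip_force: 63.9
```

Converted, -1 mm is -0.02.

Emit:
drive_effector(motion={"offsets":[[0,0,-0.02,0,5],[0,0,0,0,5],[0,0,0,0,5]]})

```text
time: 11.9
position: [585.2, -66.0, 187.5]
tcp_rot: [0.0, 0.788, 0.616, 0.0]
ft_force: [-3.4, 0.4, 9.2]
finger_gap: 13.2
grip_force: 62.3
```

```bash
python3 - <<'E'
from h import *
S=eyes.grab_frame("side");T=eyes.grab_frame("top")
a=crop(S,310,100,80,80,7);b=crop(T,385,165,40,80,6)
b=cv2.copyMakeBorder(b,0,80,0,0,0)
cv2.imwrite("pics/seat.png",np.hstack([a,b]))
E
```

```text
(no output)
```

View pics/seat.png

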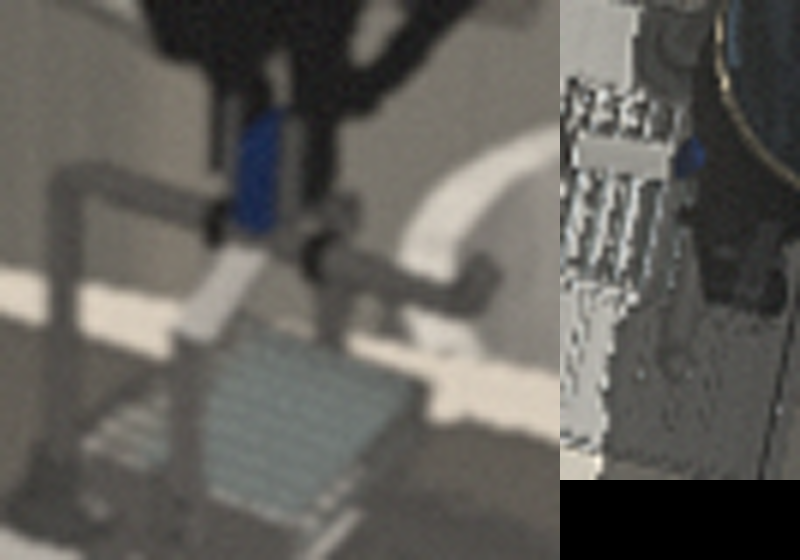

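The crown lies between the rings (far ring at crop (215,215), near ring at (320,255)), sitting on the bar. I'll ease the load, open the fingers, and rise.

Converted, -0.7 mm is -0.014.

Emit:
drive_effector(motion={"offsets":[[0,0,-0.014,0,5],[0,0,0,0,5]]}, grip_force=20)

```text
time: 12.2
position: [585.1, -66.0, 187.6]
tcp_rot: [0.0, 0.788, 0.616, 0.0]
ft_force: [-2.4, 0.1, 5.2]
finger_gap: 13.2
grip_force: 61.3
```

Emit:
drive_effector(motion={"offsets":[[0,0,0,0,16],[0,0,0,0,18],[0,0,0,0,22],[0,0,0,0,30],[0,0,0,0,40],[0,0,0,0,50],[0,0,0,0,50],[0,0,0,0,50]]})

```text
time: 13.0
position: [585.1, -66.0, 187.5]
tcp_rot: [-0.0, 0.788, 0.616, 0.0]
ft_force: [0.6, 0.5, -0.0]
finger_gap: 49.9
grip_force: 0.0
```

```bash
python3 - <<'E'
from h import *
S=eyes.grab_frame("side");a=crop(S,310,100,80,80,7)
cv2.imwrite("pics/rel.png",a)
E
```

```text
(no output)
```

View pics/rel.png

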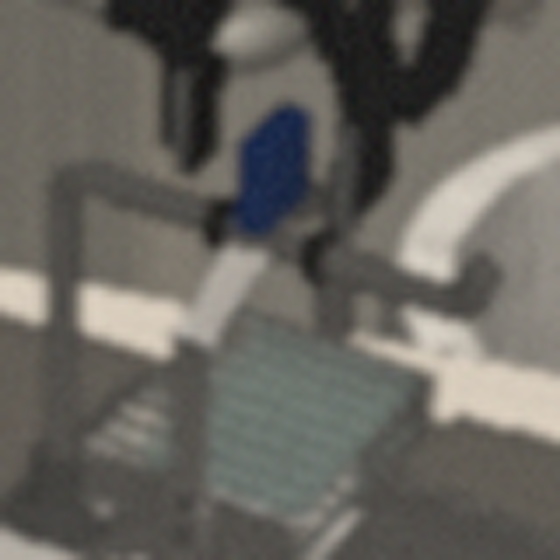

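The fingers are open and clear of the blue grip at about (272,170) in the crop. The rack hangs on the bar between the rings. I'll rise, back off and check.

Converted, -40 mm is -0.8, -30 mm is -0.6.

Emit:
drive_effector(motion={"offsets":[[0,0,-0.08,0,50],[0,0,-0.2,0,50],[0,0,-0.4,0,50],[0,0,-0.5,0,50],[0,0,-0.5,0,50],[0,0,-0.4,0,50],[0,-0.6,0,0,50],[0,-0.8,0,0,50],[0,-0.8,0,0,50],[0,-0.8,0,0,50],[0,-0.8,0,0,50],[0,-0.6,0,0,50],[0,0,0,0,50],[0,0,0,0,50],[0,0,0,0,50],[0,0,0,0,50],[0,0,0,0,50]]})

```text
time: 14.75
position: [372.0, -13.2, 291.3]
tcp_rot: [-0.0, 0.788, 0.616, -0.0]
ft_force: [-0.6, 0.0, -1.8]
finger_gap: 50.2
grip_force: 0.0
```

```bash
python3 - <<'E'
from h import *
S=eyes.grab_frame("side");T=eyes.grab_frame("top")
a=crop(S,310,100,80,80,7);b=crop(T,375,150,60,80,6)
b=cv2.copyMakeBorder(b,0,80,0,0,0)
cv2.imwrite("pics/fin.png",np.hstack([a,b])[:,:800])
def c(f,p): return cv2.minAreaRect(blue(f,p,18))
try:
    p=c(S,(349,125));q=c(T,proj(T,[585,-66,190]));g,e=tri(S,p[0],T,q[0]);yaw=-.243
    d=g-[584.6,-67.7,154];print(p,q,g,e,"along,across",d[0]*np.cos(yaw)+d[1]*np.sin(yaw),-d[0]*np.sin(yaw)+d[1]*np.cos(yaw),d[2])
except Exception as x: print(x)
E
```

```text
((348.63934326171875, 123.46721649169922), (8.0576810836792, 17.473398208618164), 5.19442892074585) ((412.676513671875, 191.29412841796875), (14.067066192626953, 7.033533096313477), 14.03624439239502) [585.4027619  -67.23052767 180.14027729] 0.6030061597667844 along,across 0.6662148047045368 0.6488364783641074 26.140277286883645
```

View pics/fin.png

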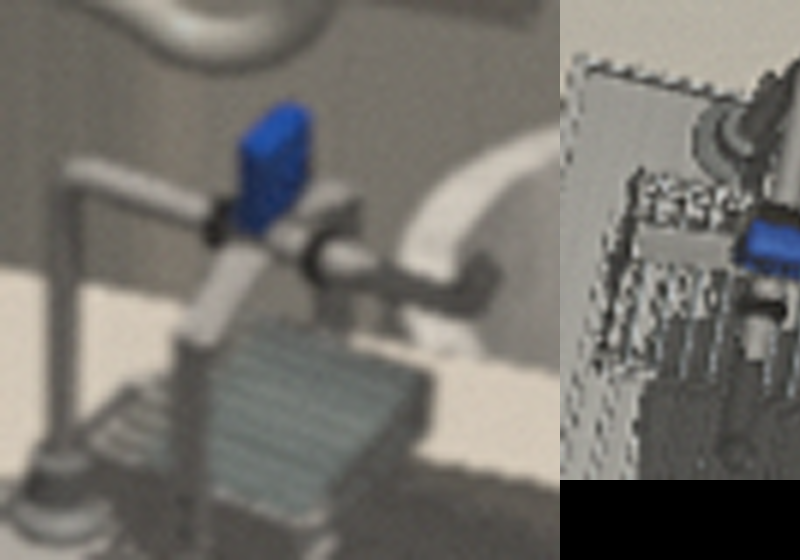

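The grip is centred over the seat within 1 mm along and across the bar, at the expected height. The rack is level and free between the rings, so I'm handing it in.

```bash
python3 -c "
from plant import arm, eyes, job, readout
print(job.finish_job())"
```

```text
the job is handed in; nothing more can be done
None
```

I hung the slide rack by its crown on the drain-stand bar between the two rubber rings and handed the job in at about 15 s. The last images show it level and free, within about 1 mm of the seat point along and across the bar; no verdict was returned.

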